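# Wedge a rocking board preheater until it stands firm

### The job

The board preheater (low grey box with a black glass top) rocks: its front right screw foot is stuck a few millimetres off the bench. With the fingertips, push the red wedge thin end first under that foot until it is snug and carries some weight and the preheater stands firm and level, then press down firmly on the top at that corner to prove that it no longer rocks. Only push and press: do not lift the wedge, shove the preheater along or disturb the things around it, and leave the wedge in place.

Things in the scene. Friction and masses are not known exactly. Their poses are not given: they have to be found in the camera images.
- preheater: Loose board preheater: grey steel housing 170 (x) x 190 (y) mm, glass top 54 mm above the bench, about 2.2 kg, on four black screw feet (pads 16 mm across). Origin on the bench under its middle; its -x is the front with display and two knobs (13 mm proud, at y = +36 and +62 mm), -y its right side, z up. The housing starts 14 mm above the bench. It stands level on the other three feet.
- foot_spot (a point): Point on the bench right below the middle of the stuck front right foot (preheater frame x = -64, y = -74 mm). Its round flat pad, 16 mm across, hangs 4 to 7 mm (unknown) above the bench, its outer edge 13 mm behind the housing's front. The other three pads touch the bench.
- press_corner (a point): Place to press: point on the flat glass top at the front right corner, 54 mm above the bench, 17 mm in from the front and from the right side. While the foot is free the corner sinks as far as the foot's gap under 3 to 6 N and comes back when let go; wedged, it gives under 1 mm. Test with about 8 N.
- wedge: Loose red plastic wedge, 85 long x 36 wide, 2 mm thick at the tip, rising evenly to 14 mm at the butt, about 50 g. Origin under its middle on the bench; +x points along it to the tip. It lies before the stuck foot, tip towards it. Slides free under 1 N; resistance climbs within millimetres once it takes up the foot: snug at 2 to 6 N; over some 12 N shoves the whole preheater along.
- wedge_tip (a point): Middle of the wedge's thin end, 42.5 mm from its origin along +x.
- wedge_butt (a point): Middle of the wedge's thick upright end face, 36 wide x 14 mm high, at half height; the face to push on, 42.5 mm from the origin along -x.
- ipa_bottle: White bottle with blue top, 56 across, 130 mm high; bystander. Origin under its middle.
- tape_roll: Amber tape roll lying flat, 62 across, 12 mm high; bystander. Origin under its middle.
- transformer: Small transformer, yellow winding on a grey core, 28 x 36 x 31 mm; bystander. Origin under its middle.
- red_vial: White vial with red cap, 23 across, 53 mm high; bystander. Origin under its middle.

How it is judged:
By the outcome, as a careful person would: the job done as asked, in the order asked, and still so for the second after the job is handed in, with the robot touching nothing.
It also fails if it takes over 48 s, if anything falls off the work surface, if the arm or the gripper's body presses on something with over 40 N, if the wrist force passes 120 N, or if a joint passes its speed limit or range.

### The arm

A 6-joint arm with a two-finger parallel gripper is mounted at the origin on a cart in front of the work surface, level with it; the furniture and walls round the work are solid. World frame = base frame: x ahead of the robot, y to its left, z up, the work surface at z = 0. Lengths are in m, angles in rad, forces in N, time in s.
With the tool pointing down it reaches from about 0.375 to 0.9 m from the base axis. Payload 3.1 kg.
Tool frame: the origin (TCP) lies midway between the tips of the shut fingers; the grasp point (between the pads) lies robot.grip_depth behind it (robot.grip_depth is the distance from the TCP to the grasp point, in m); z points along the fingers, y is the line along which they close (so a half turn about z gives the same grasp; the last joint's range is limited). The gripper opens to 87 mm and grips with 3 to 60 N. Pads are 19 mm wide; open, the fingers measure 117 mm over their backs; the gripper's body (75 mm by 190 mm) begins 51 mm behind the grasp point.
Start: joints at [1.121, 0.527, 1.433, -0, 1.181, -0.178], TCP at [0.168, 0.602, 0.223] pointing down, gripper open.
Joint ranges: [-3.08, 3.08], [-0.75, 2.2], [0.22, 2.44], [-1.43, 4.57], [0, 2.65], [-2.85, 2.85]. Speed limits (rad/s): [2.79, 2.79, 3.14, 3.14, 3.14, 3.14].

### API

Orientations are given as a unit quaternion [x, y, z, w].
In Python, from rig import robot, optics gives the robot as it stands (robot), with the cameras (optics).
- The arm moves only by the shell command python3 nudge.py [OPENING] [FORCE], which reads ROWS from standard input. ROWS is one flat JSON list of numbers that holds 1 to 20 rows one after another, with no inner brackets; each row has 4 numbers: dx, dy, dz in m, then a turn about the tool's z in rad; each row shifts and turns the commanded pose from where the row before left it, along the tool's axes as they then stand; what a row does not reach is not made up. A row lasts 1/12 s, in which the tool goes at most 0.0417 m and 0.125 rad, less where a joint would pass 70% of its speed; a pose out of reach is approached as far as the arm can. OPENING is the finger opening in m, set as the command begins (- or left out keeps the last). The fingers move at their own pace and stop on an object; FORCE is the grip in N (left out, the last holds). Time passes only in rows, so rows that do not move let the fingers close. It prints the time, the measured TCP pose, the force, the opening and the grip force at its end. Input that does not fit is refused with a message, and nothing moves.
- robot.get_obs(): the state, without advancing time (a new reading comes with each control period).
- optics.camera(name): name is "side" or "top" or "wrist"; returns a dict with "img" (480x640x3 uint8, red, green, blue), "fx", "fy", "cx", "cy" (pixels), "xyz" and "attitude" of the camera in the world. Camera axes: x right, y down, z forward; pixel columns grow to the right and rows downward; lengths in m; the calibration is good to about 2 mm. A picture is of the moment at which its call begins. There is no depth.
- robot.hand_in(): hands the job in; it is judged then, once.
The state is a dict: "time": time; "q": joint angles; "joint_velocities": joint speeds; "joint_torque": joint torques, N m; "position": TCP position; "tool_rot": TCP orientation; "ft_force": force on the tool from outside, world axes, zero at the start; "moment": the same for the moment, N m; "grip_width": finger opening in m; "grip_force": force on a finger pad.
Only numpy, scipy, OpenCV 4.12 (cv2) and the standard library are available. Lean on these libraries where they do the work, as an engineer would, in place of code of your own. Each camera call takes 0.05 s, during which the arm holds its last target. There are 200 camera calls.

## Working session

There is one attempt and no reset: what is moved stays moved. The work goes in short steps, Python scripts to look and compute and a shell command to move; the robot and the scene stay as the last step left them, time stands still between calls to the robot, and variables do not carry over. Pictures are saved under pics/ and viewed, at most 10 in all, crops included, and the job is handed in when it is done.

```bash
ls; mkdir -p pics; python3 - <<'E'
from rig import robot, optics
import cv2
for n in("top","side"):
    c=optics.camera(n); cv2.imwrite(f"pics/{n}0.png",c["img"][:,:,::-1]); print(n,{k:v for k,v in c.items() if k!="img"})
print(robot.get_obs(),robot.grip_depth)
E
```

```text
nudge.py
pics
rig.py
top {'fx': 538.5151996596308, 'fy': 538.5151996596308, 'cx': 326.6491273758292, 'cy': 235.12294025701107, 'xyz': array([0.29959549, 0.273907  , 0.89072329]), 'attitude': array([ 0.70577308, -0.70185176,  0.06608536, -0.07015116])}
side {'fx': 531.7469034497672, 'fy': 531.7469034497672, 'cx': 317.07568158232675, 'cy': 236.02689958101976, 'xyz': array([0.42456222, 0.96680448, 0.57834145]), 'attitude': array([-0.0525538 ,  0.89564596, -0.44130947,  0.01738851])}
{'time': 0.1, 'q': array([ 1.12051373e+00,  5.28373811e-01,  1.43376473e+00,  2.59822706e-05,
        1.18137480e+00, -1.78493223e-01]), 'joint_velocities': array([ 1.85383736e-03, -1.88185315e-03, -1.84485675e-03, -2.50126733e-05,
        9.45973771e-04,  2.88473102e-04]), 'joint_torque': array([ 2.93040039e-04, -4.40984523e+01, -1.77149981e+01,  6.34452933e-02,
        5.33650524e-02, -4.48399044e-05]), 'position': array([0.16745964, 0.60147813, 0.2216721 ]), 'tool_rot': array([ 1.35481640e-01,  9.90779392e-01, -9.09556236e-04, -3.08395599e-04]), 'ft_force': array([ 0.09305396,  0.43021172, -0.09384204]), 'moment': array([ 0.01873974, -0.03469825,  0.00979817]), 'grip_force': 0.0, 'grip_width': 0.08724949145100147} 0.0187
```

View pics/top0.png

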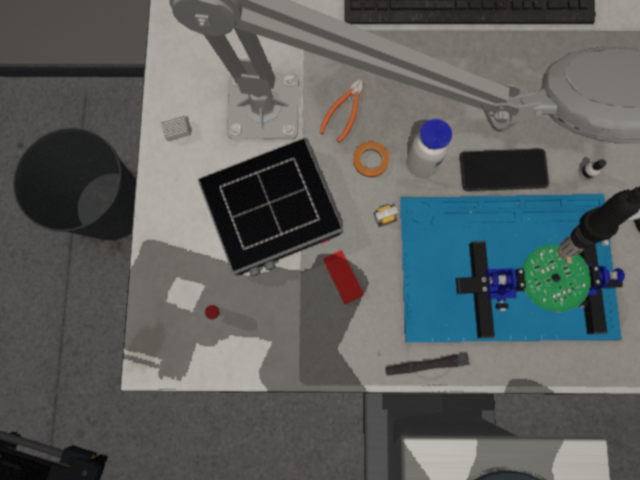

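View pics/side0.png

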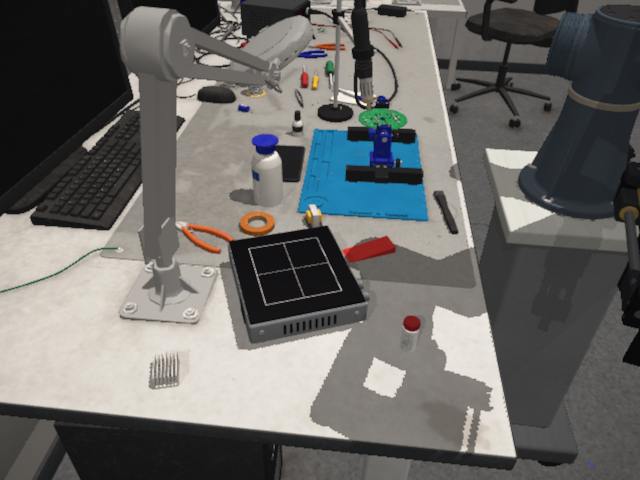

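The top view shows the preheater glass corners near (200,180), (305,141), (341,228) and (236,271), and the red wedge from its tip near (334,253) to its butt near (352,302). The side view has the wedge at about (371,248) and the glass around (295,275). I'll enlarge both to get the corners.

```bash
cat > h.py <<'E'
import numpy as np,cv2
from scipy.spatial.transform import Rotation as R
from rig import robot, optics
def ray(c,p):
    d=R.from_quat(c["attitude"]).apply([(p[0]-c["cx"])/c["fx"],(p[1]-c["cy"])/c["fy"],1]); return c["xyz"],d/np.linalg.norm(d)
def plane(c,p,z):
    o,d=ray(c,p); return o+d*(z-o[2])/d[2]
def tri(c1,p1,c2,p2):
    (o1,d1),(o2,d2)=ray(c1,p1),ray(c2,p2)
    s=np.linalg.lstsq(np.c_[d1,-d2],o2-o1,rcond=None)[0]; a,b=o1+s[0]*d1,o2+s[1]*d2
    return (a+b)/2,np.linalg.norm(a-b)
def proj(c,X):
    v=R.from_quat(c["attitude"]).inv().apply(np.array(X)-c["xyz"]); return c["fx"]*v[...,0]/v[...,2]+c["cx"],c["fy"]*v[...,1]/v[...,2]+c["cy"]
E
python3 - <<'E'
from h import *
t=optics.camera("top");s=optics.camera("side")
a=cv2.resize(t["img"][130:310,190:390],(0,0),fx=3,fy=3,interpolation=cv2.INTER_CUBIC)
b=cv2.resize(s["img"][220:350,220:420],(0,0),fx=4,fy=4,interpolation=cv2.INTER_CUBIC)
cv2.imwrite("pics/ta.png",a[:,:,::-1]);cv2.imwrite("pics/sa.png",b[:,:,::-1])
for n,c in(("t",t),("s",s)):
    i=c["img"].astype(int);m=((i[...,0]>90)&(i[...,1]<60)&(i[...,2]<60)).astype(np.uint8)
    for k in cv2.findContours(m,0,2)[0]:
        if cv2.contourArea(k)>200: print(n,cv2.minAreaRect(k),cv2.approxPolyDP(k,2.5,True)[:,0].tolist())
E
```

```text
t ((342.9000244140625, 276.300048828125), (50.535133361816406, 21.913467407226562), 63.43495178222656) [[340, 251], [325, 257], [324, 261], [346, 303], [363, 292]]
s ((369.41180419921875, 249.14710998535156), (17.46256446838379, 50.68994140625), 75.96376037597656) [[395, 247], [386, 236], [344, 252], [350, 262], [394, 252]]
```

View pics/ta.png

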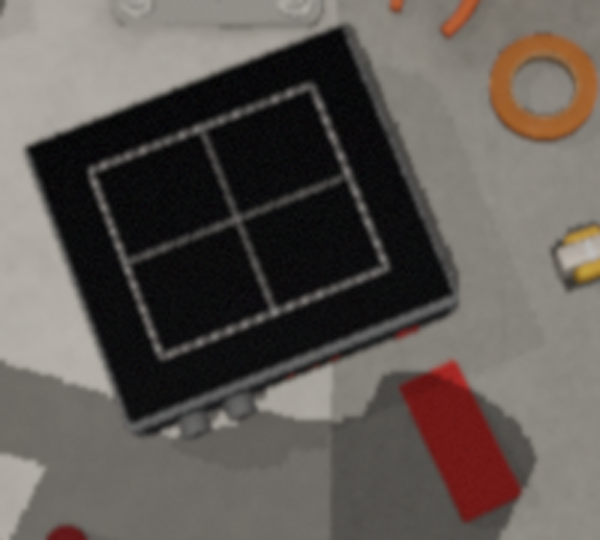

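View pics/sa.png

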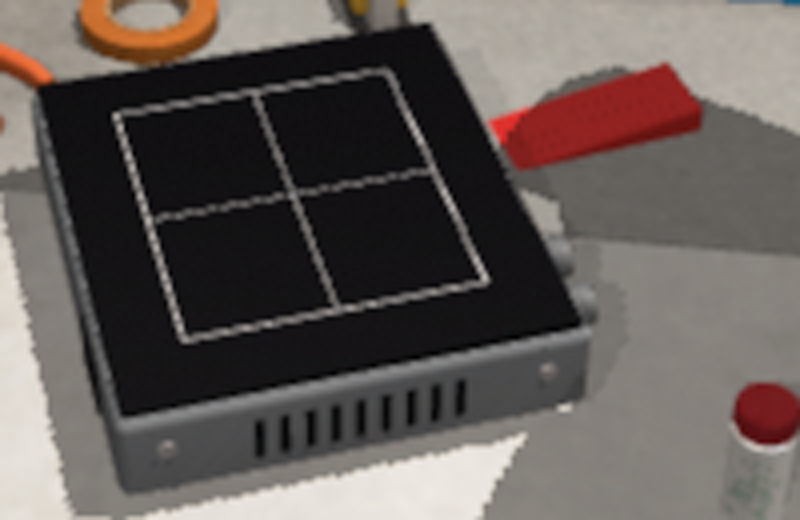

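The top crop (×3) shows the glass corners at (28,150), (347,27), (455,292) and (132,424). The knobs are near the last, so the front right is (455,292). The wedge's tip edge runs (402,386)–(455,362) and its butt (465,521)–(520,493). In the side crop (×4) the front right is (435,25), and the wedge butt's top edge runs (668,65)–(700,105).

```bash
python3 - <<'E'
from h import *
from scipy.optimize import least_squares
t=optics.camera("top");s=optics.camera("side")
T=lambda p:((p[0]+.5)/3-.5+190,(p[1]+.5)/3-.5+130); S=lambda p:((p[0]+.5)/4-.5+220,(p[1]+.5)/4-.5+220)
g=dict(FR=((455,292),(435,25)),BR=((347,27),(38,88)),BL=((28,150),(122,415)),FL=((132,424),(583,325)))
w=dict(tipL=((402,386),(518,168)),buttL=((465,521),(700,105)),buttR=((520,493),(668,65)))
for d in(g,w):
    for k,(a,b) in d.items(): X,e=tri(t,T(a),s,S(b)); print(k,X.round(4),round(e*1e3,1))
def fit(m,obs,x0):
    def f(x):
        c,sn=np.cos(x[2]),np.sin(x[2]);r=[]
        for k,(a,b) in obs.items():
            X=np.array([x[0]+c*m[k][0]-sn*m[k][1],x[1]+sn*m[k][0]+c*m[k][1],m[k][2]])
            r+=list(np.array(proj(t,X))-T(a))
            if b: r+=list(np.array(proj(s,X))-S(b))
        return r
    q=least_squares(f,x0,loss="soft_l1"); print(q.x.round(4),np.array(f(q.x)).round(1)); return q.x
p=fit(dict(FR=(-.085,-.095,.054),BR=(.085,-.095,.054),BL=(.085,.095,.054),FL=(-.085,.095,.054)),g,[.35,.4,.35])
w["tipR"]=((455,362),None)
q=fit(dict(tipL=(.0425,.018,.002),tipR=(.0425,-.018,.002),buttL=(-.0425,.018,.014),buttR=(-.0425,-.018,.014)),w,[.2,.25,.4])
def L(p,x,y): return p[:2]+np.array([np.cos(p[2])*x-np.sin(p[2])*y,np.sin(p[2])*x+np.cos(p[2])*y])
f=L(p,-.064,-.074);tip=L(q,.0425,0);butt=L(q,-.0425,0)
print("foot",f,"press",L(p,-.068,-.078),"tip",tip,"butt",butt,"dir butt-foot",np.arctan2(*(f-butt)[::-1]),"dist tip-foot",np.linalg.norm(f-tip))
n=np.array([-np.sin(q[2]),np.cos(q[2])]);print("lateral offset of foot in wedge frame",n@(f-q[:2]))
E
```

```text
FR [0.4763 0.256  0.052 ] 0.9
BR [0.6283 0.3155 0.0486] 3.8
BL [0.557  0.4872 0.0508] 4.9
FL [0.4067 0.4248 0.0508] 2.3
tipL [0.4354 0.2842 0.0014] 3.0
buttL [0.3604 0.2494 0.0153] 3.8
buttR [0.3748 0.2197 0.0129] 1.9
[0.5171 0.3706 0.3946] [ 3.7  0.8  0.8 -3.  -0.1 -4.5 -1.5 -2.4 -2.7 -3.3 -0.5  0.8 -0.9  2.
  4.3 -0.7]
[0.405  0.2519 0.4421] [-1.2 -1.1  0.6  0.8 -0.2 -0.2  1.9  1.1  1.5 -0.3  0.9 -1.1  0.6 -2.2]
foot [0.48642183 0.27766276] press [0.48426677 0.27243249] tip [0.44340277 0.27007643] butt [0.36657356 0.23371338] dir butt-foot 0.35148163979919095 dist tip-foot 0.0436828558268206
lateral offset of foot in wedge frame -0.0115465000966714
```

```bash
echo '[-0.024, -0.0294, 0, 0, -0.024, -0.0294, 0, 0, -0.024, -0.0294, 0, 0, -0.024, -0.0294, 0, 0, -0.024, -0.0294, 0, 0, -0.024, -0.0294, 0, 0, -0.024, -0.0294, 0, 0, -0.024, -0.0294, 0, 0, -0.024, -0.0294, 0, 0, -0.024, -0.0294, 0, 0, -0.024, -0.0294, 0, 0, 0, 0, 0.02, -0.119, 0, 0, 0.02, -0.119, 0, 0, 0.02, -0.119, 0, 0, 0.02, -0.119, 0, 0, 0.02, -0.119, 0, 0, 0.02, -0.119, 0, 0, 0, 0, 0, 0, 0, 0]' | python3 nudge.py 0 30
python3 - <<'E'
from h import *
o=robot.get_obs();r=R.from_quat(o["tool_rot"]);x=r.apply([1,0,0]);print(o["position"],x,np.arctan2(x[1],x[0]),o["ft_force"],o["grip_width"])
c=optics.camera("wrist");cv2.imwrite("pics/w1.png",c["img"][:,:,::-1]);print(c["xyz"],c["attitude"])
E
```

```text
time: 1.88
position: [0.3348, 0.2195, 0.1021]
tool_rot: [-0.218, 0.976, -0.0, -0.001]
ft_force: [-1.2, -0.2, -0.1]
grip_width: 0.0004
grip_force: 0.0
[0.33478642 0.21946609 0.10211902] [-0.90518367 -0.42501356  0.00244899] -2.702614378525385 [-1.19946084 -0.20879737 -0.10062549] 0.00041072301059850096
[0.26138565 0.18460899 0.26413263] [0.53067517 0.83479971 0.12408398 0.07807992]
```

View pics/w1.png

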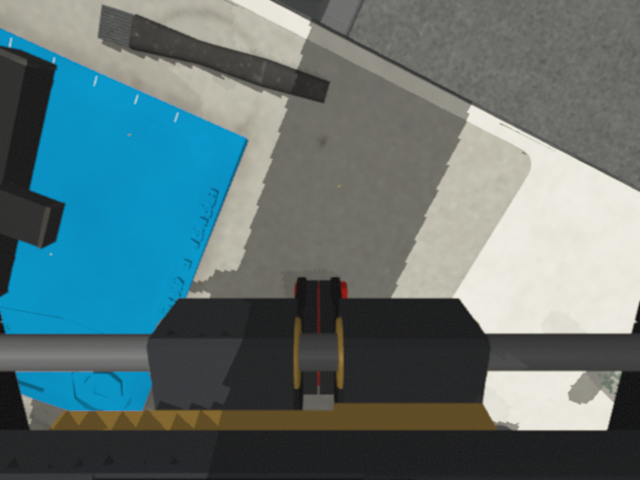

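The wrist view shows the shut fingers in line with the wedge's butt, with red visible evenly on both sides at (297,290) and (345,290). Next I descend and approach.

```bash
echo '[0, 0, 0.032, 0, 0, 0, 0.032, 0, 0, 0, 0.03, 0, 0, 0, 0, 0, -0.005, 0, 0, 0, -0.005, 0, 0, 0, -0.005, 0, 0, 0, -0.005, 0, 0, 0, 0, 0, 0, 0, 0, 0, 0, 0]' | python3 nudge.py
echo '[-0.003, 0, 0, 0, -0.003, 0, 0, 0, -0.003, 0, 0, 0, 0, 0, 0, 0, 0, 0, 0, 0]' | python3 nudge.py
```

```text
time: 2.77
position: [0.3547, 0.2287, 0.0099]
tool_rot: [-0.219, 0.976, 0.0, 0.002]
ft_force: [0.1, -0.8, 0.2]
grip_width: 0.0005
grip_force: 0.0
time: 3.18
position: [0.3617, 0.2321, 0.0085]
tool_rot: [-0.219, 0.976, 0.0, 0.0]
ft_force: [0.4, -0.0, 1.0]
grip_width: 0.0005
grip_force: 0.0
```

```bash
cat > look.py <<'E'
from h import *
import sys
o=robot.get_obs();print(o["position"].round(4),o["ft_force"].round(2))
t=optics.camera("top");s=optics.camera("side")
a=cv2.resize(t["img"][190:330,280:400],(0,0),fx=4,fy=4,interpolation=cv2.INTER_CUBIC)
b=cv2.resize(s["img"][210:300,320:440],(0,0),fx=4,fy=4,interpolation=cv2.INTER_CUBIC)
b=cv2.copyMakeBorder(b,0,a.shape[0]-b.shape[0],0,0,cv2.BORDER_CONSTANT)
cv2.imwrite(f"pics/{sys.argv[1]}.png",cv2.resize(np.hstack([a,b]),(0,0),fx=.83,fy=.83)[:,:,::-1])
for n,c in(("t",t),("s",s)):
    i=c["img"].astype(int);m=((i[...,0]>70)&(i[...,1]<60)&(i[...,2]<60)).astype(np.uint8)
    for k in cv2.findContours(m,0,2)[0]:
        if cv2.contourArea(k)>60: print(n,cv2.minAreaRect(k),cv2.approxPolyDP(k,2.5,True)[:,0].tolist())
E
python3 look.py l1
```

```text
[0.3617 0.2321 0.0085] [ 0.38 -0.01  1.01]
s ((411.25006103515625, 323.2500305175781), (14.849241256713867, 14.142135620117188), 45.0) [[409, 316], [404, 325], [414, 330], [419, 322]]
s ((365.7587585449219, 249.1646728515625), (17.571369171142578, 50.65326690673828), 77.47119140625) [[391, 246], [380, 237], [340, 250], [348, 262], [389, 253]]
s ((257.2509765625, 230.51556396484375), (11.040956497192383, 32.249576568603516), 86.42366790771484) [[273, 224], [261, 232], [250, 232], [241, 226], [241, 229], [258, 236], [270, 231]]
```

View pics/l1.png

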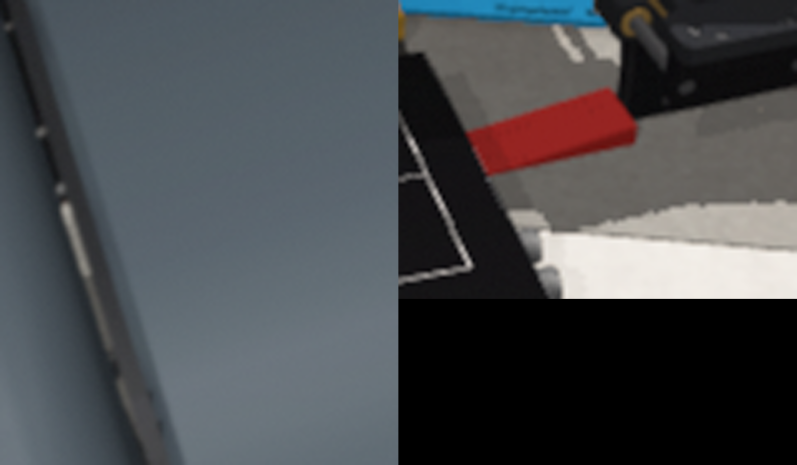

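The side half shows the fingertips touching the butt, well centred; the arm hides the top view. I push on with a slight turn so that the wedge's line meets the foot.

```bash
echo '[-0.005, -0.0007, 0, 0.014, -0.005, -0.0007, 0, 0.014, -0.005, -0.0007, 0, 0.014, -0.005, -0.0007, 0, 0.014, -0.005, -0.0007, 0, 0.014, 0, 0, 0, 0, 0, 0, 0, 0]' | python3 nudge.py; python3 look.py l2
```

```text
time: 3.87
position: [0.3864, 0.239, 0.0086]
tool_rot: [-0.185, 0.983, 0.0, 0.0]
ft_force: [-0.1, -0.6, 0.3]
grip_width: 0.0002
grip_force: 0.0
[0.3864 0.239  0.0086] [-0.14 -0.6   0.32]
s ((411.25006103515625, 323.2500305175781), (14.849241256713867, 14.142135620117188), 45.0) [[409, 316], [404, 325], [414, 330], [419, 322]]
s ((357.3187561035156, 249.15809631347656), (17.74660873413086, 35.313961029052734), 75.46554565429688) [[375, 247], [368, 238], [338, 245], [345, 260], [374, 254]]
s ((257.2509765625, 230.51556396484375), (11.040956497192383, 32.249576568603516), 86.42366790771484) [[273, 224], [261, 232], [250, 232], [241, 226], [241, 229], [258, 236], [270, 231]]
```

View pics/l2.png

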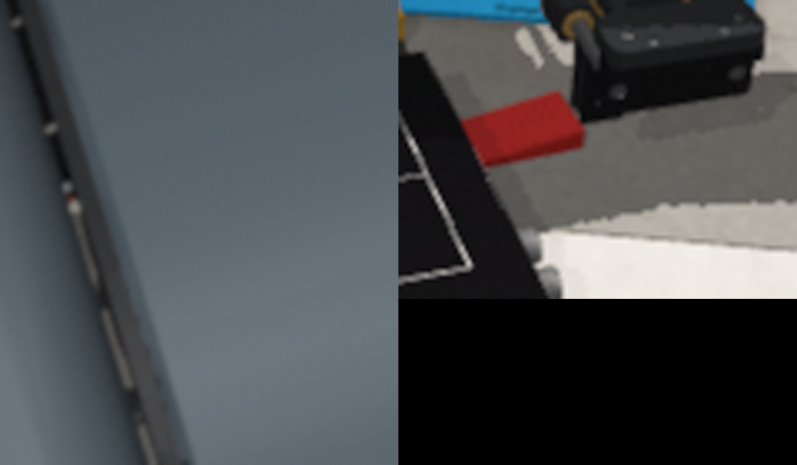

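```bash
python3 - <<'E'
from h import *
s=optics.camera("side")
a=plane(s,(368,238),.014);b=plane(s,(375.5,247),.014);print(a,b,(a+b)/2,np.linalg.norm(a-b))
E
echo '[-0.004, 0, 0, 0, -0.004, 0, 0, 0, -0.004, 0, 0, 0, -0.003, 0, 0, 0, 0, 0, 0, 0, 0, 0, 0, 0, 0, 0, 0, 0]' | python3 nudge.py
echo '[-0.002, 0, 0, 0, -0.002, 0, 0, 0, 0, 0, 0, 0, 0, 0, 0, 0, 0, 0, 0, 0]' | python3 nudge.py
```

```text
[0.40800168 0.23117733 0.014     ] [0.39448022 0.25457626 0.014     ] [0.40124095 0.24287679 0.014     ] 0.0270247985105438
time: 4.6
position: [0.3996, 0.2443, 0.0085]
tool_rot: [-0.185, 0.983, -0.0, -0.0]
ft_force: [0.5, -0.0, -0.4]
grip_width: 0.0004
grip_force: 0.0
time: 5.02
position: [0.4035, 0.2458, 0.0085]
tool_rot: [-0.185, 0.983, -0.0, -0.0]
ft_force: [-0.4, -0.0, 0.1]
grip_width: 0.0005
grip_force: 0.0
```

```bash
for i in 1; do echo '[-0.002, 0, 0, 0, -0.002, 0, 0, 0, 0, 0, 0, 0, 0, 0, 0, 0, 0, 0, 0, 0]' | python3 nudge.py | grep -E 'pos|ft'; done
echo '[-0.002, 0, 0, 0, 0, 0, 0, 0, 0, 0, 0, 0, 0, 0, 0, 0]' | python3 nudge.py | grep -E 'pos|ft'
```

```text
position: [0.4073, 0.2473, 0.0086]
ft_force: [0.1, 0.6, 0.1]
position: [0.4089, 0.248, 0.0085]
ft_force: [-0.3, -0.3, -0.4]
```

```bash
echo '[-0.002, 0, 0, 0, 0, 0, 0, 0, 0, 0, 0, 0, 0, 0, 0, 0]' | python3 nudge.py | grep -E 'pos|ft'
echo '[-0.002, 0, 0, 0, 0, 0, 0, 0, 0, 0, 0, 0, 0, 0, 0, 0]' | python3 nudge.py | grep -E 'pos|ft'
```

```text
position: [0.4095, 0.2483, 0.0085]
ft_force: [-3.0, -2.3, 1.8]
position: [0.4102, 0.2487, 0.0084]
ft_force: [-5.8, -2.3, 4.1]
```

```bash
echo '[-0.002, 0, 0, 0, 0, 0, 0, 0, 0, 0, 0, 0, 0, 0, 0, 0]' | python3 nudge.py | grep -E 'time|pos|ft'
```

```text
time: 6.77
position: [0.4104, 0.2488, 0.0084]
ft_force: [-6.6, -3.5, 5.9]
```

```bash
echo '[0.005, 0, 0, 0, 0.01, 0, 0, 0, 0.015, 0, 0, 0, 0, 0, -0.03, 0, 0, 0, -0.04, 0, 0, 0, -0.03, 0, 0, 0, 0, 0, 0, 0, 0, 0]' | python3 nudge.py; python3 look.py l3
```

```text
time: 7.43
position: [0.389, 0.24, 0.1104]
tool_rot: [-0.185, 0.983, 0.0, 0.004]
ft_force: [-0.3, 1.2, -0.2]
grip_width: 0.0004
grip_force: 0.0
[0.389  0.24   0.1104] [-0.29  1.17 -0.2 ]
t ((212.5, 311.5), (11.0, 11.0), 90.0) [[214, 306], [207, 309], [211, 317], [218, 314]]
s ((411.25006103515625, 323.2500305175781), (14.849241256713867, 14.142135620117188), 45.0) [[409, 316], [404, 325], [414, 330], [419, 322]]
s ((349.59271240234375, 249.26583862304688), (17.530603408813477, 22.00055694580078), 77.90524291992188) [[356, 240], [337, 243], [345, 259], [361, 255]]
s ((257.5538635253906, 230.43080139160156), (10.915056228637695, 32.497100830078125), 82.87498474121094) [[273, 223], [257, 233], [241, 229], [257, 236], [270, 231]]
```

View pics/l3.png

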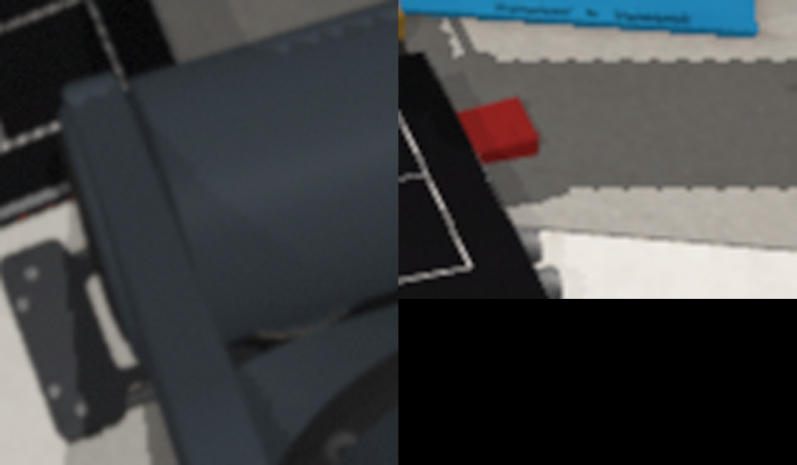

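The side half shows the wedge staying in place under the housing and the preheater's corners unmoved. Now I move to the press corner.

```bash
echo '[-0.025, -0.001, 0, 0, -0.025, -0.001, 0, 0, -0.025, -0.001, 0, 0, -0.025, -0.001, 0, 0, 0, 0, 0, 0, 0, 0, 0.025, 0, 0, 0, 0.018, 0, 0, 0, 0, 0, 0, 0, 0, 0, 0, 0, 0, 0]' | python3 nudge.py
echo '[0, 0, 0.003, 0, 0, 0, 0.003, 0, 0, 0, 0, 0, 0, 0, 0, 0, 0, 0, 0, 0]' | python3 nudge.py
```

```text
time: 8.37
position: [0.4809, 0.2718, 0.0652]
tool_rot: [-0.185, 0.983, -0.0, -0.001]
ft_force: [0.1, 0.0, -0.5]
grip_width: 0.0004
grip_force: 0.0
time: 8.78
position: [0.4815, 0.272, 0.0599]
tool_rot: [-0.185, 0.983, 0.0, 0.0]
ft_force: [-0.2, -0.1, 0.7]
grip_width: 0.0004
grip_force: 0.0
```

```bash
echo '[-0.0025, 0.0005, 0, 0, 0, 0, 0.002, 0, 0, 0, 0.002, 0, 0, 0, 0, 0, 0, 0, 0, 0, 0, 0, 0, 0]' | python3 nudge.py | grep -E 'pos|ft'
echo '[0, 0, 0.002, 0, 0, 0, 0, 0, 0, 0, 0, 0, 0, 0, 0, 0]' | python3 nudge.py | grep -E 'pos|ft'
```

```text
position: [0.4833, 0.2733, 0.0554]
ft_force: [-0.7, 0.1, -1.4]
position: [0.4836, 0.2733, 0.0544]
ft_force: [-1.1, -0.1, 6.3]
```

```bash
echo '[0, 0, 0.001, 0, 0, 0, 0, 0, 0, 0, 0, 0, 0, 0, 0, 0]' | python3 nudge.py | grep -E 'pos|ft'
```

```text
position: [0.4836, 0.2733, 0.0542]
ft_force: [-1.9, -2.1, 12.1]
```

The corner gives only about 0.2 mm between 6 and 12 N. I'll ease off to about 8 N, hold, then release and check.

```bash
echo '[0, 0, -0.0006, 0, 0, 0, 0, 0, 0, 0, 0, 0, 0, 0, 0, 0, 0, 0, 0, 0, 0, 0, 0, 0, 0, 0, 0, 0, 0, 0, 0, 0, 0, 0, 0, 0, 0, 0, 0, 0]' | python3 nudge.py | grep -E 'pos|ft'
echo '[0, 0, -0.005, 0, 0, 0, -0.03, 0, 0, 0, -0.04, 0, 0, 0, -0.03, 0, 0.04, 0, 0, 0, 0.04, 0, 0, 0, 0.04, 0, 0, 0, 0.02, 0.03, 0, 0, 0, 0.04, 0, 0, 0, 0.04, 0, 0, 0, 0.04, 0, 0, 0, 0.04, 0, 0, 0, 0.04, 0, 0, 0, 0.04, 0, 0, 0, 0, 0, 0, 0, 0, 0, 0]' | python3 nudge.py; python3 look.py l4
```

```text
position: [0.4836, 0.2734, 0.0543]
ft_force: [-1.8, -1.0, 9.5]
time: 12.12
position: [0.2537, 0.4755, 0.158]
tool_rot: [-0.187, 0.982, 0.0, 0.0]
ft_force: [0.4, -0.8, 0.6]
grip_width: 0.0004
grip_force: 0.0
[0.2537 0.4755 0.158 ] [ 0.43 -0.81  0.57]
t ((211.50003051757812, 311.5000305175781), (12.727920532226562, 12.727920532226562), 45.0) [[213, 305], [205, 311], [210, 318], [219, 312]]
t ((337.78253173828125, 251.97190856933594), (31.874197006225586, 22.355453491210938), 67.61986541748047) [[342, 233], [322, 243], [333, 269], [353, 261]]
s ((411.5, 323.0), (14.0, 15.0), 90.0) [[405, 318], [407, 329], [418, 327], [415, 317]]
s ((349.6470642089844, 249.5882568359375), (17.46256446838379, 21.82820701599121), 75.96376037597656) [[355, 240], [337, 244], [345, 259], [361, 255]]
```

View pics/l4.png

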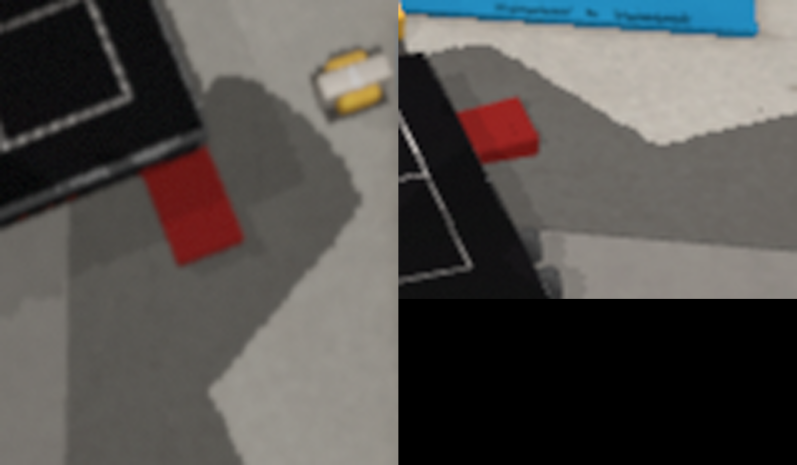

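The wedge sits under the front right corner, squarely in line. Its pixels did not move after the press (side 349.6,249.5), and the preheater has not shifted.

```bash
python3 -c "
from rig import robot, optics
print(robot.hand_in())"
```

```text
the job is handed in; nothing more can be done
None
```

The wedge is snug under the front right foot at about 7.5 N of push, a little over the stated 2–6 N; the corner gave about 0.2 mm as the press rose from 6 to 12 N, the preheater showed no shift in the images, and the job was handed in at about 12 s.

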